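# Slide the tall bottle case home into its display bay

## Robot

A 6-joint arm with a two-finger parallel gripper is mounted at the origin on the work surface. World frame = base frame: x ahead of the robot, y to its left, z up, the work surface at z = 0. Lengths are in m, angles in rad, forces in N, time in s.
With the tool pointing down it reaches from about 0.225 to 0.875 m from the base axis. Payload 3.4 kg.
Tool frame: the origin (TCP) lies at the very end of the fingers, on their centre line; the grasp point (between the pads) lies 19 mm behind it; z points along the fingers, y is the line along which they close (so a half turn about z gives the same grasp; the last joint's range is limited). The gripper opens to 85 mm and grips with 20 to 120 N. Pads are 22 mm wide; open, the fingers measure 114 mm over their backs; the gripper's body (76 mm by 85 mm) begins 54 mm behind the grasp point. The pads swing forward as they close: fully open they stand 13 mm farther back than shut.
Start: joints at [0.979, 0.276, 1.505, -0, 1.361, -0.121], TCP at [0.261, 0.512, 0.231] pointing down, gripper open.
Joint ranges: [-2.89, 2.89], [-0.75, 2.08], [0.22, 2.7], [-1.18, 4.32], [0.11, 2.71], [-2.7, 2.7]. Speed limits (rad/s): [2.57, 2.57, 3.14, 3.14, 3.14, 3.14].

## Interface

Orientations are given as a unit quaternion [w, x, y, z].
In Python, from rig import get_state, optics, sign_off gives the robot as it stands.
- The arm moves only by the tool send_rows, never from a script. Its argument "increments" is a list of rows, each an object with "gripper": the gripper's target within -1 to 1 (shut at 1, half-way at 0, fully open at -1); "linear": the shift along the world's x, y, z in m, a list of three; "delta_rot": the turn, a rotation vector about the world's x, y, z in rad, a list of three. In form: [{"gripper": gripper, "linear": [dx, dy, dz], "delta_rot": [rx, ry, rz]}, ...]. A call has 1 to 8 rows; each row is the pose to reach, as a shift and turn from the pose commanded when the call began; what a row does not reach only later rows make up. A row lasts 1/10 s, in which the tool goes at most 50 mm and 8.59 degrees, less where a joint would pass 70% of its speed; a pose out of reach is approached as far as the arm can. A call with a gripper value outside its range is refused whole. The fingers move at their own pace and stop on an object; "newtons" is the grip in N (left out, the last holds). Time passes only in rows, so rows that repeat a pose let the fingers close. It gives the time, the measured TCP pose, the force, the opening and the grip force at its end, in the units of the state.
- get_state(): the state, without advancing time (a new reading comes with each control period).
- optics.get_image(name): name is "scene" or "top" or "wrist"; returns a dict with "pixels" (384x512x3 uint8, blue, green, red), "K" (3x3 intrinsics, pixels), "rvec" (rotation vector, rad) and "tvec" (3), from world to camera coordinates, as OpenCV has them; the wrist camera has in their place "T_tool_cam" (4x4, takes a point from camera to tool coordinates, whose origin is the TCP and whose axes are the flange's). Camera axes: x right, y down, z forward; pixel columns grow to the right and rows downward; lengths in m; the calibration is good to about 2 mm. A picture is of the moment at which its call begins: read the wrist's pose just before it. There is no depth.
- sign_off(): hands the job in; it is judged then, once.
The state is a dict: "clock": time; "qpos": joint angles; "qd": joint speeds; "effort": joint torques, N m; "position": TCP position; "ee_rot": TCP orientation; "contact_force": force on the tool from outside, world axes, zero at the start; "moment": the same for the moment, N m; "width": finger opening in m; "gripper_force": force on a finger pad.
Only numpy, scipy, OpenCV 4.12 (cv2) and the standard library are available. Lean on these libraries where they do the work, as an engineer would, in place of code of your own. Each camera call takes 0.05 s, during which the arm holds its last target. There are 200 camera calls.

## Task

Set up the tasting table: with the fingertips, push the tall copper-footed bottle case low down on the copper-clad step at its foot so that it slides along the table, upright and slowly, into the display bay until its back sits flush against the bay's back rail, square to it and about midway between the two cheeks. Do not tip it, lift it, pinch it or press on its upper part or the bottles, and leave the glasses, the jar and the small bottle around it where they are. Finish with the gripper clear of everything.

Things in the scene. Friction and masses are not known exactly. Their poses are not given: they have to be found in the camera images.
- case: Tall bottle case: upright open wooden box 80 mm deep (its x), 140 wide (its y), walls 160 high, 8 thick; two corked bottles, fast in it, stick out to 254 mm. A solid step, 65 deep, 140 wide, 40 high, copper kick strip round it, juts from its foot towards the robot. 0.65 to 1 kg, slides at 3 to 7 N. Origin: on the underside below the tall box's centre, z up; x from the step to the back.
- kick (a point): Where to push: middle of the step's upright copper front face, 105 mm before the case's origin along -x, 20 mm up. Pushed here, the case slides; pushed high on the tall box it tips over backwards. The case starts 100 to 120 mm short of home along the bay's x, up to 25 mm aside and turned up to 0.25 rad from the bay.
- bay: Docking bay fixed to the table: dark grey flush pad, a back rail and two cheeks of dark wood (45 mm long, 20 thick, 40 high, 180 apart inside) that come forward from the rail's ends. Origin: on the table, where the case's origin lies when home and centred. x points into the bay, away from the robot; cheeks run from x = -5 to +40 mm, inner faces at y = -90 and +90 mm; open side to -x.
- rail (a point): Middle of the top front edge of the bay's back rail, 40 mm beyond the bay's origin along its x. Rail 220 mm wide, 20 thick, 60 high, brass line on top. The case's flat back (40 mm behind its origin) comes flush against its front face.
- tumbler_red: Loose clear tumbler with reddish botanicals, 64 mm across, 78 mm high, standing beside the case, on either side; leave alone. Origin: centre of its underside.
- tumbler_black: Loose clear tumbler with black berries, 64 mm across, 78 mm high, standing beside the case, on either side; leave alone. Origin: centre of its underside.
- tumbler_far: Loose clear tumbler with tan botanicals, 64 mm across, 78 mm high, out on the left side or, swapped with the goblet, the right; leave alone. Origin: centre of its underside.
- dropper: Small amber bottle with a black cap, 44 mm across, 100 mm high, beside the bay; leave alone. Origin: centre of its underside.
- jar: Clear jar with a brass lid, 70 mm across, 85 mm high, beside the bay; leave alone. Origin: centre of its underside.
- goblet: Stemmed tasting glass, 72 mm across, 165 mm high, out on the right side or, swapped with the tan tumbler, the left; leave alone. Origin: centre of its underside.

How it is judged:
At the end, for the whole second after the job is handed in: The case stands upright on the table and at rest, its back within 6 mm of the bay's back rail, its middle within 18 mm of the bay's centre line, square to the bay within 0.07 rad (4 degrees); every bystander within 15 mm of where it stood (x of case in the frame of bay between -0.006 and 0.006 m and y of case in the frame of bay between -0.018 and 0.018 m and angle between the x axis of case and the x axis of bay, either way round below 0.07 rad and angle between case's own z axis and vertical below 0.03 rad and height (world z) of case below 0.004 m and linear speed of case below 0.01 m/s and distance of each of tumbler_red, tumbler_black, tumbler_far, dropper, jar, goblet from where it was at the start of the episode below 0.015 m); the robot touches nothing.
It fails at once if the case is tipped by more than 0.15 rad (9 degrees) (angle between case's own z axis and vertical above 0.15 rad).
It fails at once if the case is lifted more than 12 mm off the table (height (world z) of case above 0.012 m).
It fails at once if the case is shoved faster than 0.3 m/s (linear speed of case above 0.3 m/s).
It fails at once if the fingers push or hold the upper part of the case or the bottles (grasp point over 110 mm high while the fingers press the case) (contact force between the fingers and case above 1 N and z of the grasp point in the frame of case above 0.11 m).
It fails at once if a bystander (glass, tumbler, jar, small bottle) is moved by 20 mm or more, or tipped (distance of any of tumbler_red, tumbler_black, tumbler_far, dropper, jar, goblet from where it was at the start of the episode above 0.02 m or angle between any of tumbler_red, tumbler_black, tumbler_far, dropper, jar, goblet's own z axis and vertical above 0.3 rad).
It also fails if it takes over 42 s, if anything falls off the work surface, if the arm or the gripper's body presses on something with over 40 N, if the wrist force passes 120 N, or if a joint passes its speed limit or range.

## Working session

There is one attempt and no reset: what is moved stays moved. The work goes in short steps, Python scripts to look and compute and a tool call to move; the robot and the scene stay as the last step left them, time stands still between calls to the robot, and variables do not carry over. Pictures are saved under pics/ and viewed, at most 10 in all, crops included, and the job is handed in when it is done.

Besides the shell and the picture viewer there is one more tool, called after "Request:" by a JSON object that holds its "api" and its "payload", one argument or row to a line. send_rows: Moves the arm, as the interface text tells. Its arguments: {"type":"object","properties":{"increments":{"type":"array"},"newtons":{"type":"number"}},"required":["increments"]}

```bash
mkdir -p pics; python3 - <<'E'
from rig import get_state, optics
import cv2,pickle
d={}
for n in("top","scene"):
    r=optics.get_image(n);d[n]=r;cv2.imwrite(f"pics/{n}0.png",r["pixels"])
    print(n,r["K"].tolist(),r["rvec"],r["tvec"])
pickle.dump(d,open("im0.pkl","wb"));print(get_state())
E
```

```text
top [[464.4767852554984, 0.0, 249.77211837579821], [0.0, 464.4767852554984, 186.00358706817926], [0.0, 0.0, 1.0]] [ 2.17406404 -2.17848384  0.10793008] [0.01252277 0.59407242 1.42516594]
scene [[356.8490926607905, 0.0, 253.13474799570002], [0.0, 356.8490926607905, 191.3090757748648], [0.0, 0.0, 1.0]] [ 1.72227551  1.66683396 -0.75991981] [-0.01797936 -0.34751696  1.81292087]
{'clock': 0.1, 'qpos': array([ 9.79013197e-01,  2.76525019e-01,  1.50600680e+00, -1.51436611e-05,
        1.36069623e+00, -1.21011160e-01]), 'qd': array([-0.00170563, -0.00057255, -0.00330699, -0.00077236,  0.00066171,
       -0.0004662 ]), 'effort': array([ 1.09085329e-03, -4.17699480e+01, -2.46405494e+01,  1.43442133e-06,
        5.83819812e-03, -3.46177039e-06]), 'position': array([0.26055638, 0.51204957, 0.23052994]), 'ee_rot': array([-2.78355478e-04,  2.33216724e-01,  9.72424440e-01, -7.68895369e-04]), 'contact_force': array([0.63867627, 0.04069972, 0.20794002]), 'moment': array([ 0.01068056, -0.0254586 ,  0.00923571]), 'gripper_force': 0.0, 'width': 0.08551901307269674}
```

View pics/top0.png

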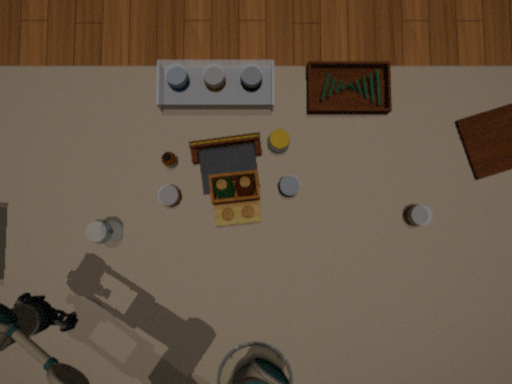

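View pics/scene0.png

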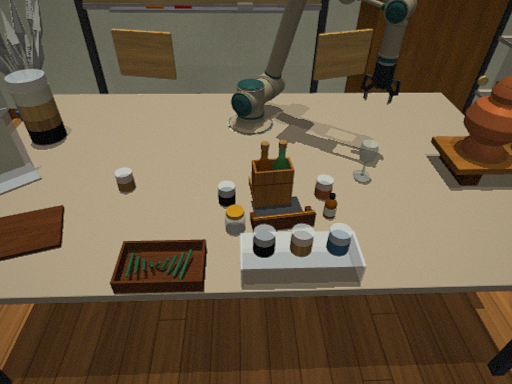

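The top view has image up as +x and left as +y. The rail is near (225,142), the case near (235,187), and the step (light top with two discs) near (238,213). Tumblers stand at (169,196) and (289,186). I'll enlarge it to get exact corners.

```bash
python3 - <<'E'
import pickle,cv2
im=pickle.load(open("im0.pkl","rb"))["top"]["pixels"]
c=im[125:240,150:305]
c=cv2.convertScaleAbs(cv2.resize(c,None,fx=5,fy=5,interpolation=cv2.INTER_CUBIC),alpha=1.5)
cv2.imwrite("pics/c0.png",c)
E
```

```text
(no output)
```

View pics/c0.png

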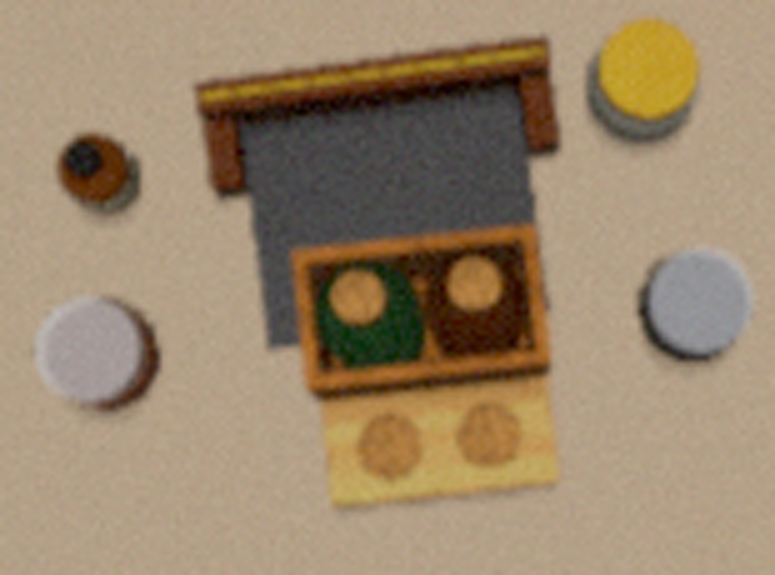

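```bash
cat > h.py <<'E'
import cv2,numpy as np
def ray(r,p,z):
    R=cv2.Rodrigues(r["rvec"])[0];t=np.ravel(r["tvec"])
    p=cv2.undistortPoints(np.float64(p).reshape(-1,1,2),r["K"],None).reshape(-1,2)
    d=np.c_[p,np.ones(len(p))]@R; c=-R.T@t
    return (c+d*((z-c[2])/d[:,2])[:,None])[:,:2]
def crop(p,x0=150,y0=125,s=5): return (np.float64(p)+.5)/s-.5+[x0,y0]
def frame(o,a): return lambda q:np.array([[np.cos(a),np.sin(a)],[-np.sin(a),np.cos(a)]])@(np.asarray(q)-o)
def case(r,rim,step):
    q=ray(r,rim,.16);c=q.mean(0)
    e=(q[1]-q[0])+(q[2]-q[3]); a=np.arctan2(-e[0],-e[1])  # image right = -y
    a=np.arctan2(e[0],-e[1])
    return c,a,q,ray(r,step,.04)
E
python3 - <<'E'
from h import *
import pickle
r=pickle.load(open("im0.pkl","rb"))["top"]
b=ray(r,crop([(196,86),(547,39)]),.06)
print("rail back",b,np.linalg.norm(b[1]-b[0]))
e=b[0]-b[1];a=np.arctan2(-e[0],e[1]);o=b.mean(0)-.06*np.array([np.cos(a),np.sin(a)])
print("bay",o,a)
pad=ray(r,crop([(268,349)]),0);print("padcorner in bay",frame(o,a)(pad[0]))
ch=ray(r,crop([(215,192),(557,150)]),.04)
print("cheek front outer",[frame(o,a)(x) for x in ch])
rim=crop([(292,250),(536,225),(549,368),(311,394)]);st=crop([(334,507),(558,480)])
q=ray(r,rim,.16);s=ray(r,st,.04)
for l,rr in((q[0],q[1]),(q[3],q[2]),(s[0],s[1])):
    e=l-rr;print("edge",l,rr,np.linalg.norm(e),np.arctan2(-e[0],e[1]))
e=s[0]-s[1];e2=q[0]-q[1]+q[3]-q[2];ac=np.arctan2(-e2[0],e2[1])
c=q.mean(0);c2=s.mean(0)+.105*np.array([np.cos(ac),np.sin(ac)])
print("case",c,c2,ac,frame(o,a)(c),frame(o,a)(c2),ac-a)
for n,p,z in(("red",(90,350),.078),("black",(699,304),.078),("jar",(648,68),.085),("drop",(82,158),.1)):
    w=ray(r,crop([p]),z)[0];print(n,w,frame(o,a)(w))
E
```

```text
rail back [[ 0.72830189  0.19919733]
 [ 0.7574917  -0.01741047]] 0.21856573744923005
bay [0.68343428 0.08288033] 0.1339518720920929
padcorner in bay [-0.1020746   0.09092111]
cheek front outer [array([-0.00386246,  0.1078479 ]), array([-0.00641799, -0.10686895])]
edge [0.61452708 0.130944  ] [ 0.62865463 -0.00806162] 0.1397216914185231 0.10128516025412816
edge [0.53243711 0.11969259] [ 0.54692698 -0.01513155] 0.13560052832484723 0.10706141538664274
edge [0.46958414 0.11430635] [ 0.4858472  -0.02356991] 0.1388321016929643 0.11741150633794137
case [0.58063645 0.05686086] [0.58214692 0.05628213] 0.10413005673706223 [-0.1053519  -0.01205757] [-0.10393225 -0.01283284] -0.02982181535503066
red [0.5638275  0.25910026] [-0.09500087  0.19061501]
black [ 0.59100797 -0.10811779] [-0.11710646 -0.17694344]
jar [ 0.73427017 -0.07798464] [ 0.02889672 -0.16621314]
drop [0.67717214 0.26173475] [0.01768025 0.17808853]
```

Request:
{"api": "send_rows", "payload": {
  "increments": [
    {"gripper": -1,"linear": [0.015,-0.043,0],"delta_rot": [0,0,0.0725]},
    {"gripper": -1,"linear": [0.03,-0.086,0],"delta_rot": [0,0,0.145]},
    {"gripper": -1,"linear": [0.045,-0.129,0],"delta_rot": [0,0,0.2175]},
    {"gripper": -1,"linear": [0.06,-0.172,0],"delta_rot": [0,0,0.29]},
    {"gripper": -1,"linear": [0.075,-0.215,0],"delta_rot": [0,0,0.3625]},
    {"gripper": -1,"linear": [0.09,-0.258,0],"delta_rot": [0,0,0.435]},
    {"gripper": -1,"linear": [0.105,-0.301,0],"delta_rot": [0,0,0.5075]},
    {"gripper": -1,"linear": [0.12,-0.344,0],"delta_rot": [0,0,0.58]}
  ]
}}

```text
clock: 0.9
position: [0.3808, 0.1667, 0.2312]
ee_rot: [-0.0, -0.056, 0.998, 0.0]
contact_force: [0.7, 0.1, -0.7]
width: 0.0855
gripper_force: 0.0
```

Request:
{"api": "send_rows", "payload": {
  "increments": [
    {"gripper": -1,"linear": [0.015,-0.043,0],"delta_rot": [0,0,0]},
    {"gripper": -1,"linear": [0.03,-0.086,0],"delta_rot": [0,0,0]},
    {"gripper": -1,"linear": [0.04,-0.128,0],"delta_rot": [0,0,0]},
    {"gripper": -1,"linear": [0.04,-0.128,-0.04],"delta_rot": [0,0,0]},
    {"gripper": -1,"linear": [0.04,-0.128,-0.08],"delta_rot": [0,0,0]},
    {"gripper": -1,"linear": [0.04,-0.128,-0.12],"delta_rot": [0,0,0]},
    {"gripper": -1,"linear": [0.04,-0.128,-0.15],"delta_rot": [0,0,0]},
    {"gripper": -1,"linear": [0.04,-0.128,-0.15],"delta_rot": [0,0,0]}
  ]
}}

```text
clock: 1.7
position: [0.4169, 0.0406, 0.078]
ee_rot: [-0.005, -0.054, 0.999, 0.001]
contact_force: [-0.9, 0.3, 0.6]
width: 0.0854
gripper_force: 0.0
```

Request:
{"api": "send_rows", "payload": {
  "increments": [
    {"gripper": -1,"linear": [0,0.003,-0.03],"delta_rot": [0,0,0]},
    {"gripper": -1,"linear": [0,0.003,-0.055],"delta_rot": [0,0,0]},
    {"gripper": -1,"linear": [0,0.003,-0.073],"delta_rot": [0,0,0]},
    {"gripper": -1,"linear": [0,0.003,-0.073],"delta_rot": [0,0,0]},
    {"gripper": -1,"linear": [0,0.003,-0.073],"delta_rot": [0,0,0]}
  ]
}}

```text
clock: 2.2
position: [0.4219, 0.0435, 0.0094]
ee_rot: [0.001, -0.055, 0.999, -0.0]
contact_force: [0.1, -0.0, -0.2]
width: 0.0855
gripper_force: 0.0
```

```bash
cat > look.py <<'E'
import sys,pickle,cv2
from rig import get_state,optics
r=optics.get_image("top");n=sys.argv[1];pickle.dump(r,open(f"{n}.pkl","wb"))
c=cv2.resize(r["pixels"][125:240,150:305],None,fx=5,fy=5,interpolation=cv2.INTER_CUBIC)
cv2.imwrite(f"pics/{n}.png",cv2.convertScaleAbs(c,alpha=1.5))
s=get_state();print(s["position"],s["ee_rot"],s["contact_force"])
E
python3 look.py c1
```

```text
[0.42231957 0.04346336 0.00969657] [ 1.38234196e-03 -5.46437846e-02  9.98504951e-01 -9.80571173e-05] [-0.55448961 -1.1478714   0.42389155]
```

View pics/c1.png

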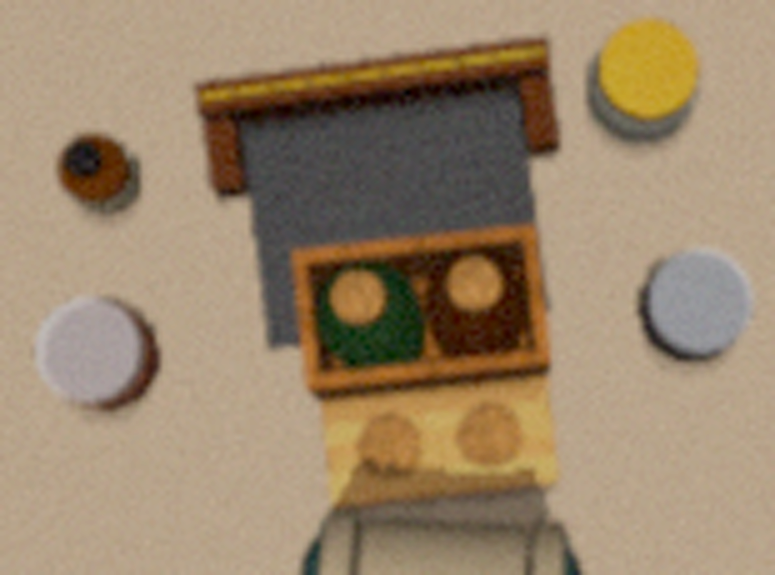

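The case has not moved, and the gripper is centred behind the step (step front edge at about (334,507)–(556,483)). Next I approach and push slowly.

Request:
{"api": "send_rows", "payload": {
  "increments": [
    {"gripper": -1,"linear": [0.012,0,-0.002],"delta_rot": [0,0,0]},
    {"gripper": -1,"linear": [0.024,0,-0.002],"delta_rot": [0,0,0]},
    {"gripper": -1,"linear": [0.031,0,-0.002],"delta_rot": [0,0,0]},
    {"gripper": -1,"linear": [0.035,0.0005,-0.002],"delta_rot": [0,0,0]},
    {"gripper": -1,"linear": [0.039,0.001,-0.002],"delta_rot": [0,0,0]},
    {"gripper": -1,"linear": [0.043,0.001,-0.002],"delta_rot": [0,0,0]},
    {"gripper": -1,"linear": [0.047,0.001,-0.002],"delta_rot": [0,0,0]},
    {"gripper": -1,"linear": [0.051,0.002,-0.002],"delta_rot": [0,0,0]}
  ]
}}

```text
clock: 3.05
position: [0.4677, 0.045, 0.0058]
ee_rot: [-0.004, -0.055, 0.998, -0.0]
contact_force: [-9.3, -4.8, 7.4]
width: 0.0856
gripper_force: 4.9
```

Request:
{"api": "send_rows", "payload": {
  "increments": [
    {"gripper": -1,"linear": [0.005,0.0012,0],"delta_rot": [0,0,0.002]},
    {"gripper": -1,"linear": [0.01,0.0024,0],"delta_rot": [0,0,0.004]},
    {"gripper": -1,"linear": [0.015,0.0036,0],"delta_rot": [0,0,0.006]},
    {"gripper": -1,"linear": [0.02,0.0048,0],"delta_rot": [0,0,0.008]},
    {"gripper": -1,"linear": [0.025,0.006,0],"delta_rot": [0,0,0.01]},
    {"gripper": -1,"linear": [0.03,0.0072,0],"delta_rot": [0,0,0.012]},
    {"gripper": -1,"linear": [0.035,0.0084,0],"delta_rot": [0,0,0.014]},
    {"gripper": -1,"linear": [0.04,0.0096,0],"delta_rot": [0,0,0.016]}
  ]
}}

```text
clock: 3.85
position: [0.5057, 0.0546, 0.0056]
ee_rot: [-0.006, -0.063, 0.998, -0.0]
contact_force: [-9.5, -1.8, 7.2]
width: 0.0853
gripper_force: 5.0
```

```bash
python3 look.py c2
```

```text
[0.50763327 0.05493467 0.00563614] [-4.60068213e-03 -6.28323458e-02  9.98013486e-01  1.05752843e-04] [-4.42130803 -0.06055568 -0.52783826]
```

View pics/c2.png

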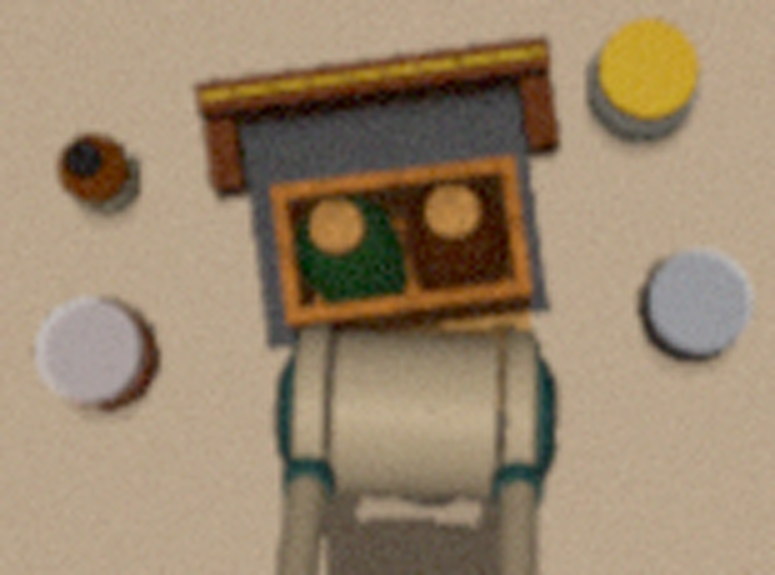

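The case follows upright. Its rim corners are now at (272,186), (515,156), (532,299) and (290,326), and the bystanders are unmoved.

```bash
cat > m.py <<'E'
from h import *
import pickle,sys
def meas(n,rim):
    r=pickle.load(open(n+".pkl","rb"));q=ray(r,crop(rim),.16)
    e=q[0]-q[1]+q[3]-q[2];ac=np.arctan2(-e[0],e[1]);c=q.mean(0)
    o,a=np.array([.6834,.0829]),.134
    print("case",c,ac,"in bay",frame(o,a)(c),ac-a)
E
python3 -c "
from m import *
meas('c2',[(272,186),(515,156),(532,299),(290,326)])"
```

```text
case [0.61927926 0.06814161] 0.11630558202227542 in bay [-0.06551763 -0.0060596 ] -0.017694417977724586
```

Request:
{"api": "send_rows", "payload": {
  "increments": [
    {"gripper": -1,"linear": [0.005,0.0012,0],"delta_rot": [0,0,0.002]},
    {"gripper": -1,"linear": [0.01,0.0024,0],"delta_rot": [0,0,0.004]},
    {"gripper": -1,"linear": [0.015,0.0036,0],"delta_rot": [0,0,0.006]},
    {"gripper": -1,"linear": [0.02,0.0048,0],"delta_rot": [0,0,0.008]},
    {"gripper": -1,"linear": [0.025,0.006,0],"delta_rot": [0,0,0.01]},
    {"gripper": -1,"linear": [0.03,0.0072,0],"delta_rot": [0,0,0.012]},
    {"gripper": -1,"linear": [0.035,0.0084,0],"delta_rot": [0,0,0.014]},
    {"gripper": -1,"linear": [0.04,0.0096,0],"delta_rot": [0,0,0.016]}
  ]
}}

```text
clock: 4.7
position: [0.5461, 0.0642, 0.0056]
ee_rot: [-0.006, -0.071, 0.997, -0.0]
contact_force: [-9.0, -3.0, 6.3]
width: 0.0854
gripper_force: 4.7
```

Request:
{"api": "send_rows", "payload": {
  "increments": [
    {"gripper": -1,"linear": [0.003,0.0007,0],"delta_rot": [0,0,0]},
    {"gripper": -1,"linear": [0.006,0.0014,0],"delta_rot": [0,0,0]},
    {"gripper": -1,"linear": [0.009,0.002,0],"delta_rot": [0,0,0]},
    {"gripper": -1,"linear": [0.012,0.0027,0],"delta_rot": [0,0,0]},
    {"gripper": -1,"linear": [0.015,0.0033,0],"delta_rot": [0,0,0]},
    {"gripper": -1,"linear": [0.018,0.004,0],"delta_rot": [0,0,0]}
  ]
}}

```text
clock: 5.3
position: [0.5641, 0.0682, 0.0056]
ee_rot: [-0.006, -0.071, 0.997, -0.0]
contact_force: [-9.4, -2.0, 6.2]
width: 0.0854
gripper_force: 4.7
```

```bash
python3 look.py c3
```

```text
[0.56519364 0.06837455 0.005596  ] [-4.92838211e-03 -7.07765618e-02  9.97480019e-01  8.61131021e-06] [-6.64665503 -0.03345465  2.22294695]
```

View pics/c3.png

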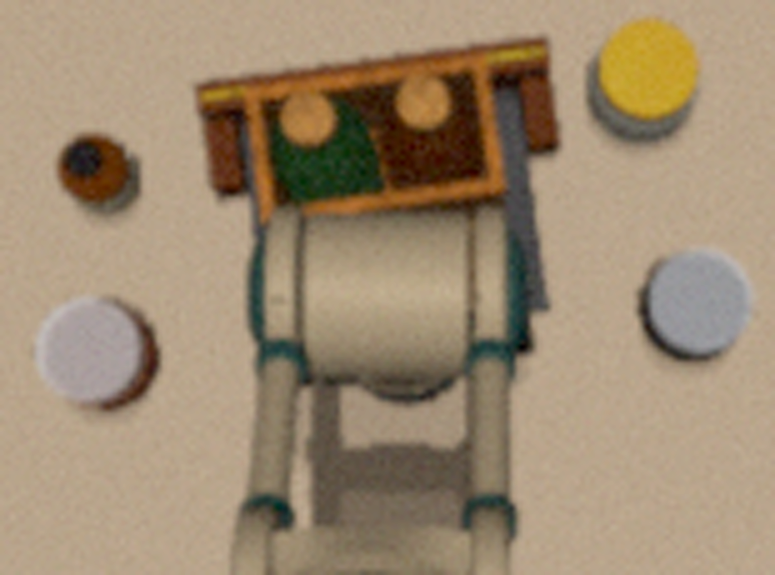

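The rim back corners are at (244,87) and (487,58), the front right corner is at about (505,192), and the case is nearly at the rail.

```bash
python3 -c "
from m import *
meas('c3',[(244,87),(487,58),(505,195),(263,224)])
r=pickle.load(open('c3.pkl','rb'))
q=ray(r,crop([(244,87),(487,58)]),.16);a=.134
print([frame(np.array([.6834,.0829]),a)(x) for x in q])"
```

```text
case [0.67733873 0.08396565] 0.11907403025700176 in bay [-0.00586456  0.00186588] -0.014925969742998244
[array([0.03516065, 0.07206189]), array([ 0.03310313, -0.06821765])]
```

Request:
{"api": "send_rows", "payload": {
  "increments": [
    {"gripper": -1,"linear": [0.002,0.0003,0],"delta_rot": [0,0,0.003]},
    {"gripper": -1,"linear": [0.004,0.0005,0],"delta_rot": [0,0,0.006]},
    {"gripper": -1,"linear": [0.005,0.0007,0],"delta_rot": [0,0,0.008]},
    {"gripper": -1,"linear": [0.006,0.0008,0],"delta_rot": [0,0,0.008]}
  ]
}}

```text
clock: 5.75
position: [0.5702, 0.0689, 0.0056]
ee_rot: [-0.006, -0.075, 0.997, -0.0]
contact_force: [-9.6, -1.8, 7.2]
width: 0.0854
gripper_force: 4.8
```

Request:
{"api": "send_rows", "payload": {
  "increments": [
    {"gripper": -1,"linear": [0.001,0.0001,0],"delta_rot": [0,0,0]},
    {"gripper": -1,"linear": [0.002,0.0003,0],"delta_rot": [0,0,0]}
  ]
}}

```text
clock: 5.95
position: [0.5702, 0.069, 0.0056]
ee_rot: [-0.008, -0.075, 0.997, -0.0]
contact_force: [-13.3, -2.9, 10.2]
width: 0.0855
gripper_force: 7.2
```

Request:
{"api": "send_rows", "payload": {
  "increments": [
    {"gripper": -1,"linear": [0.001,0.0001,0],"delta_rot": [0,0,-0.005]},
    {"gripper": -1,"linear": [0.002,0.0003,0],"delta_rot": [0,0,-0.01]},
    {"gripper": -1,"linear": [0.003,0.0004,0],"delta_rot": [0,0,-0.01]},
    {"gripper": -1,"linear": [0.003,0.0004,0],"delta_rot": [0,0,-0.01]}
  ]
}}

```text
clock: 6.35
position: [0.5704, 0.0697, 0.0055]
ee_rot: [-0.01, -0.071, 0.997, 0.0]
contact_force: [-16.0, -2.4, 13.4]
width: 0.0855
gripper_force: 8.7
```

```bash
python3 look.py c4
```

```text
[0.57039075 0.0697165  0.00549631] [-1.03465352e-02 -7.07397344e-02  9.97441141e-01  9.36443671e-05] [-17.47095711  -2.73459921  12.78834886]
```

View pics/c4.png

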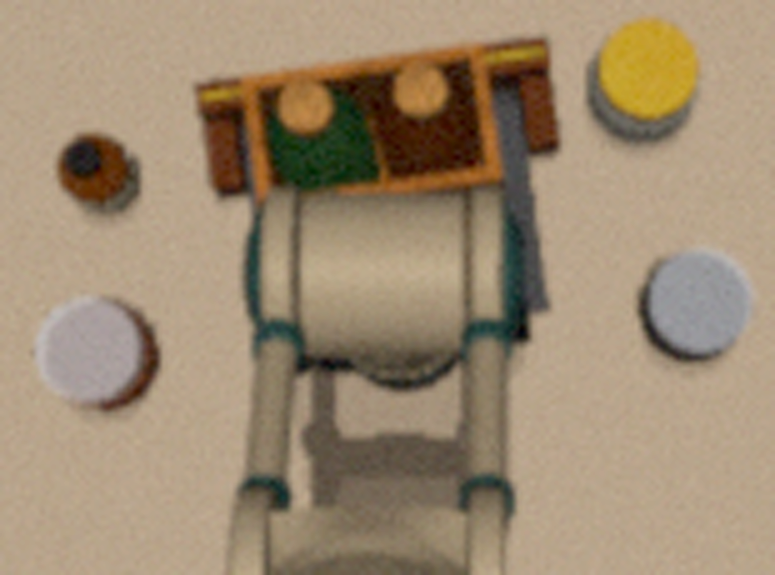

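The rim back edge runs (241,78)–(485,46), parallel to the rail. The tool stalls at 17 N, so the case is seated. Now I back straight off and rise.

Request:
{"api": "send_rows", "payload": {
  "increments": [
    {"gripper": -1,"linear": [-0.004,-0.0005,0],"delta_rot": [0,0,0]},
    {"gripper": -1,"linear": [-0.01,-0.0013,0],"delta_rot": [0,0,0]},
    {"gripper": -1,"linear": [-0.025,-0.0034,0],"delta_rot": [0,0,0]},
    {"gripper": -1,"linear": [-0.05,-0.007,0],"delta_rot": [0,0,0]},
    {"gripper": -1,"linear": [-0.09,-0.012,0.01],"delta_rot": [0,0,0]},
    {"gripper": -1,"linear": [-0.13,-0.018,0.04],"delta_rot": [0,0,0]},
    {"gripper": -1,"linear": [-0.17,-0.023,0.07],"delta_rot": [0,0,0]},
    {"gripper": -1,"linear": [-0.19,-0.025,0.1],"delta_rot": [0,0,0]}
  ]
}}

```text
clock: 7.2
position: [0.3867, 0.0451, 0.1065]
ee_rot: [-0.002, -0.069, 0.998, 0.0]
contact_force: [0.2, 0.1, 0.2]
width: 0.0852
gripper_force: 0.0
```

Request:
{"api": "send_rows", "payload": {
  "increments": [
    {"gripper": -1,"linear": [0,0,0.03],"delta_rot": [0,0,0]},
    {"gripper": -1,"linear": [0,0,0.03],"delta_rot": [0,0,0]},
    {"gripper": -1,"linear": [0,0,0.03],"delta_rot": [0,0,0]}
  ]
}}

```text
clock: 7.5
position: [0.3918, 0.0451, 0.137]
ee_rot: [0.002, -0.069, 0.998, -0.0]
contact_force: [0.3, 0.0, -0.9]
width: 0.0851
gripper_force: 0.0
```

```bash
python3 look.py c5
```

```text
[0.39099256 0.04515058 0.13608078] [ 2.27067307e-04 -6.95164170e-02  9.97580782e-01  1.19427452e-05] [ 0.24823033 -0.46080856 -0.20440645]
```

View pics/c5.png

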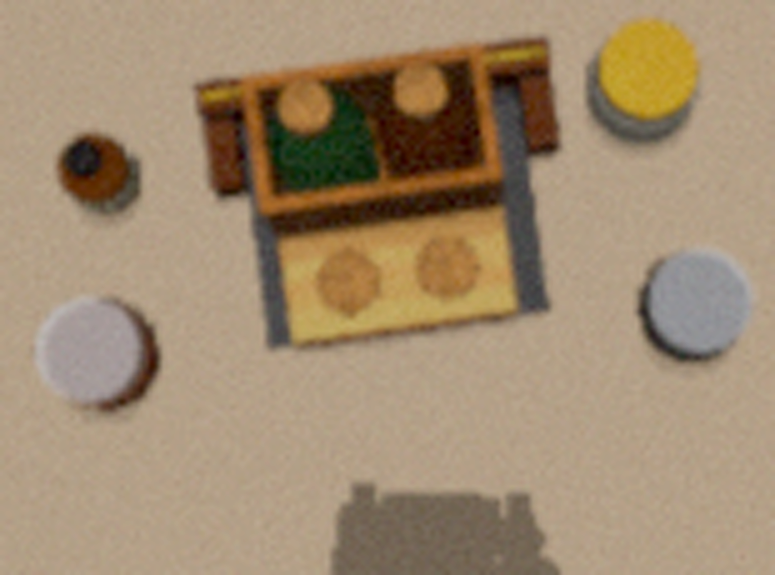

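The case stands in the bay with rim corners at (241,78), (485,46), (503,184) and (263,213). Its step front edge is at (291,345)–(517,313), and the gripper is clear.

```bash
python3 -c "
from m import *
meas('c5',[(241,78),(485,46),(503,184),(263,213)])
r=pickle.load(open('c5.pkl','rb'));s=ray(r,crop([(291,345),(517,313)]),.04);e=s[0]-s[1]
print(frame(np.array([.6834,.0829]),.134)(s.mean(0)),np.arctan2(-e[0],e[1])-.134)"
```

```text
case [0.68356091 0.08498323] 0.1256166844660134 in bay [0.00043778 0.00204306] -0.008383315533986607
[-0.10462522  0.00247081] 0.005419410830513616
```

Home to within 1 mm of the rail, 2 mm off centre and square, so I'm handing in.

```bash
python3 -c "
from rig import sign_off
print(sign_off())"
```

```text
the job is handed in; nothing more can be done
None
```

I pushed the case home and handed the job in: by my last top-view measurement its back is about 1 mm from the rail, it is 2 mm off centre and square within 0.01 rad, the nearby bystanders look unmoved, and the gripper is clear (verdict not shown to me).

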